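# Restock the tool tray: lay the marker, present the cutter over its compartment

## Task

Lay the marker pen flat in the black-lined compartment of the grey tool tray and let go of it. Then pick up the yellow box cutter, lift it clear above the height of the bottles, and carry it over to the tray, without disturbing the bottles or dropping either tool. Finish while still holding the cutter level and still about a centimetre above the rails round the yellow-lined compartment, lined up as if to be lowered straight in but never touching the tray, so that a colleague can check the fit.

Things in the scene. Friction and masses are not known exactly. Their poses are not given: they have to be found in the camera images.
- tray: Fixed grey plastic tool tray, 112 (its x) x 166 (its y) x 12 mm high; origin at the centre of its underside, on the worktop. Base plate 4 mm thick; two long compartments side by side, both along the tray's y, are fenced by rails 5 mm thick whose tops stand 8 mm above the compartment floor. The long rails of each compartment are interrupted over the middle 50 mm to leave room for fingers.
- pen_slot (a point): Centre of the floor of the black-lined compartment for the pen (25 mm wide along x, 147 mm long along y inside), 27 mm to the -x side of the tray's middle, 4 mm above the worktop; x, y, z are the tray's axes, z up, rail tops at z = 8 mm.
- cutter_slot (a point): Centre of the floor of the yellow-lined compartment for the box cutter (29 mm wide along x, 147 mm long along y inside), 27 mm to the +x side of the tray's middle, 4 mm above the worktop; x, y, z are the tray's axes, z up, rail tops at z = 8 mm.
- pen: Loose white marker pen with black cap, 17 mm wide (x) x 135 mm long (y) x 16 mm high, about 20 g, lying on the worktop; origin at the middle of its underside as it lies at the start. Either end may point either way in the compartment.
- pen_mid (a point): Middle of the pen, on its long axis (8 mm above the worktop at the start); axes as the pen's.
- cutter: Loose yellow snap-off box cutter, 19 mm wide (x) x 135 mm long (y) x 14 mm high, about 70 g, lying flat, slider up; body sides 11 mm high, the small black thumb slider in the middle of the top is fixed. Origin at the centre of its underside, z up. Either end may point either way.
- bottle_1: Loose capped amber glass bottle, 33 mm across, 68 mm high, with a green-and-black label and black cap; stands between the tools and the tray; leave alone. Origin at the centre of its underside, z up.
- bottle_2: Loose capped amber glass bottle, 33 mm across, 68 mm high, with no label, dark filling and black cap; stands between the tools and the tray; leave alone. Origin at the centre of its underside, z up.
- bottle_3: Loose capped amber glass bottle, 33 mm across, 68 mm high, with a blue-and-black label and black cap; stands between the tools and the tray; leave alone. Origin at the centre of its underside, z up.
Not all that is in view belongs to the job. What is shaped like the pen but blue is not meant.

How it is judged (in metres and radians):
On the way, in this order (a step that is already met when the one before it is completed fails the run):
1. the pen lies flat in the black-lined compartment, let go (x of pen_mid in the frame of pen_slot between -0.006 and 0.006 m and y of pen_mid in the frame of pen_slot between -0.01 and 0.01 m and z of pen_mid in the frame of pen_slot below 0.0115 m and angle between the y axis of pen and the y axis of pen_slot, either way round below 0.08 rad and contact force between pen and the fingers below 0.05 N and linear speed of pen below 0.03 m/s), for 0.2 s.
2. the cutter is held with its underside higher than the bottles (70 mm above the worktop) (height (world z) of cutter above 0.07 m and contact force between cutter and the fingers above 1 N), for 0.1 s.
At the end, for the whole second after the job is handed in: Cutter gripped, still, level (0.1 rad), underside 3-22 mm above the rails of the yellow-lined slot, centred within 7 mm across and 10 mm along, parallel within 0.09 rad, not touching; pen released on the floor of its slot (6 mm, 10 mm, 0.08 rad); bottles upright within 20 mm of their starts (all of step 1 and x of cutter in the frame of cutter_slot between -0.007 and 0.007 m and y of cutter in the frame of cutter_slot between -0.01 and 0.01 m and z of cutter in the frame of cutter_slot between 0.011 and 0.03 m and angle between the y axis of cutter and the y axis of cutter_slot, either way round below 0.09 rad and angle between cutter's own z axis and vertical below 0.1 rad and contact force between cutter and the fingers above 1 N and contact force between cutter and tray below 0.05 N and linear speed of cutter below 0.02 m/s and distance of each of bottle_1, bottle_2, bottle_3 from where it was at the start of the episode below 0.02 m and angle between each of bottle_1, bottle_2, bottle_3's own z axis and vertical below 0.2 rad); the arm keeps its last pose, push and grip.
It fails at once if a bottle is pushed more than 20 mm or tipped (distance of any of bottle_1, bottle_2, bottle_3 from where it was at the start of the episode above 0.02 m or angle between any of bottle_1, bottle_2, bottle_3's own z axis and vertical above 0.3 rad).
It fails at once if the cutter touches the tray (contact force between cutter and tray above 0.3 N).
It fails at once if the pen is dropped from more than about 2 cm or thrown (contact force between pen and the fingers below 0.05 N and linear speed of pen above 0.65 m/s).
It fails at once if the cutter is dropped from more than about 2 cm or thrown (contact force between cutter and the fingers below 0.05 N and linear speed of cutter above 0.65 m/s).
It also fails if it takes over 69 s, if anything falls off the work surface, if the arm or the gripper's body presses on something with over 40 N, if the wrist force passes 120 N, or if a joint passes its speed limit or range.

## Robot

A 6-joint arm with a two-finger parallel gripper is mounted at the origin on the work surface; the furniture and walls round the work are solid. World frame = base frame: x ahead of the robot, y to its left, z up, the work surface at z = 0. Lengths are in mm, angles in rad, forces in N, time in s.
With the tool pointing down it reaches from about 300 to 875 mm from the base axis. Payload 6.4 kg.
Tool frame: the origin (TCP) lies at the very end of the fingers, on their centre line; the grasp point (between the pads) lies 19 mm behind it; z points along the fingers, y is the line along which they close (so a half turn about z gives the same grasp; the last joint's range is limited). The gripper opens to 88 mm and grips with 3 to 60 N. Pads are 18 mm wide; open, the fingers measure 123 mm over their backs; the gripper's body (75 mm by 187 mm) begins 45 mm behind the grasp point.
Start: joints at [0.978, 0.181, 1.607, -0, 1.354, -0.206], TCP at [216.895, 532.539, 238.714] pointing down, gripper open.
Joint ranges: [-2.99, 2.99], [-0.89, 2.07], [0.3, 2.58], [-1.14, 4.28], [0, 2.63], [-3.12, 3.12]. Speed limits (rad/s): [2.57, 2.57, 3.01, 3.14, 3.14, 3.14].

## Interface

Orientations are given as a rotation vector (axis times angle).
In Python, from plant import r gives the robot as it stands.
- The arm moves only by the shell command python3 -m creep 'ROWS' [OPENING] [FORCE]. ROWS is text: rows parted by semicolons, each of 6 numbers parted by spaces: the shift along the tool's x, y, z in mm, then the turn, a rotation vector about the tool's x, y, z in rad. A call has 1 to 20 rows; each row is the pose to reach, as a shift and turn from the pose commanded when the call began, along the tool's axes at that moment; what a row does not reach only later rows make up. A row lasts 1/10 s, in which the tool goes at most 50 mm and 8.59 degrees, less where a joint would pass 70% of its speed; a pose out of reach is approached as far as the arm can. A call with a gripper value outside its range is refused whole. OPENING is the opening, from 0 (shut) to 1 (fully open), set as the call begins (- or left out, the last holds). The fingers move at their own pace and stop on an object; FORCE is the grip in N (left out, the last holds). Time passes only in rows, so rows that repeat a pose let the fingers close. It gives the time, the measured TCP pose, the force, the opening and the grip force at its end, in the units of the state.
- r.get_obs(): the state, without advancing time (a new reading comes with each control period).
- r.camera(name): name is "side" or "top" or "wrist"; returns a dict with "image" (420x560x3 uint8, red, green, blue), "fx", "fy", "cx", "cy" (pixels), "R" (3x3) and "t" (3): a world point X has camera coordinates R X + t; the wrist camera has in their place "mount" (4x4, takes a point from camera to tool coordinates, whose origin is the TCP and whose axes are the flange's). Camera axes: x right, y down, z forward; pixel columns grow to the right and rows downward; lengths in mm; the calibration is good to about 2 mm. The wrist camera is an equidistant fisheye: a pixel r from the principal point sees the ray r / f radians off the axis. A picture is of the moment at which its call begins: read the wrist's pose just before it. There is no depth.
- r.hand_in(): hands the job in; it is judged then, once.
The state is a dict: "t": time; "q": joint angles; "qd": joint speeds; "joint_torque": joint torques, N m; "tcp_pos": TCP position; "ee_rot": TCP orientation; "wrist_force": force on the tool from outside, world axes, zero at the start; "wrist_torque": the same for the moment, N m; "opening": opening from 0.0 (shut) to 1.0 (fully open); "finger_force": force on a finger pad.
Only numpy, scipy, OpenCV 4.12 (cv2) and the standard library are available. Lean on these libraries where they do the work, as an engineer would, in place of code of your own. Each camera call takes 0.05 s, during which the arm holds its last target. There are 200 camera calls.

## Working session

There is one attempt and no reset: what is moved stays moved. The work goes in short steps, Python scripts to look and compute and a shell command to move; the robot and the scene stay as the last step left them, time stands still between calls to the robot, and variables do not carry over. Pictures are saved under pics/ and viewed, at most 10 in all, crops included, and the job is handed in when it is done.

```bash
ls; mkdir -p pics; python3 - <<'E'
from plant import r
import cv2,numpy as np
o=r.get_obs();print(o)
for n in("top","side"):
    c=r.camera(n);cv2.imwrite(f"pics/{n}0.png",c["image"][:,:,::-1]);print(n,{k:np.round(v,4).tolist() for k,v in c.items() if k!="image"})
E
```

```text
pics
{'t': 0.0, 'q': array([ 9.77706173e-01,  1.81529637e-01,  1.60800616e+00, -2.73504573e-05,
        1.35376471e+00, -2.06303705e-01]), 'qd': array([-1.54233176e-03,  4.54268376e-04, -4.04137953e-05, -1.49579774e-03,
       -1.81192522e-04,  1.01501757e-03]), 'joint_torque': array([-3.59513469e-04, -4.33846951e+01, -3.41858518e+01,  7.02940626e-02,
        3.82490060e-02, -1.72018918e-04]), 'tcp_pos': array([216.58971868, 532.07689086, 237.81742719]), 'ee_rot': array([-6.03650272e-01, -3.08239903e+00,  2.48705757e-03]), 'wrist_force': array([-0.83905733, -0.02280497,  0.32227085]), 'wrist_torque': array([ 0.00434077, -0.04214191, -0.03799722]), 'finger_force': 0.0, 'opening': 1.004167953363189}
top {'fx': 535.5189, 'fy': 535.5189, 'cx': 263.8529, 'cy': 213.998, 'R': [[0.0093, -0.9996, -0.0279], [-0.9925, -0.0059, -0.1219], [0.1217, 0.0288, -0.9921]], 't': [-81.7004, 478.2189, 1023.8599]}
side {'fx': 380.9491, 'fy': 380.9491, 'cx': 279.5474, 'cy': 210.673, 'R': [[-0.774, 0.633, -0.0153], [0.5226, 0.6251, -0.5798], [-0.3575, -0.4568, -0.8146]], 't': [431.7678, -159.4298, 1007.124]}
```

View pics/top0.png

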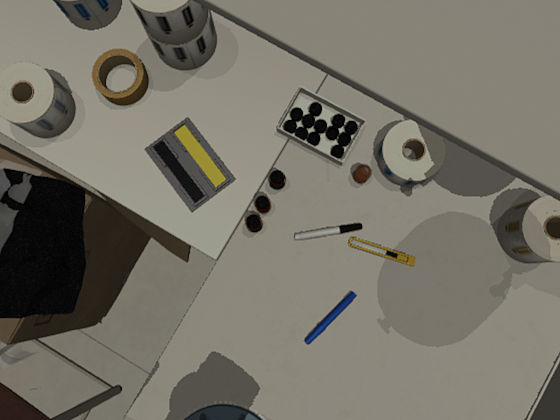

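View pics/side0.png

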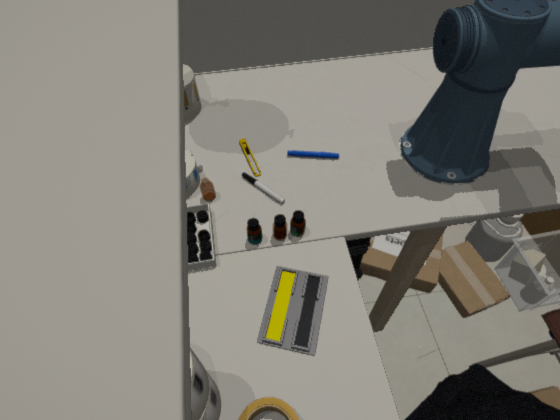

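Top view: the tray centre is near (190,165), with the yellow compartment at upper right and black at lower left. Bottles are near (277,179), (262,204) and (254,223), the white pen near (328,231) and the yellow cutter near (381,251). The blue pen at (330,317) is the decoy. The side view shows the same layout.

```bash
cat > h.py <<'E'
from plant import r
import cv2,numpy as np
from scipy.spatial.transform import Rotation as Ro
def back(c,uv,z):
    uv=np.atleast_2d(uv).astype(float)
    d=np.c_[(uv[:,0]-c["cx"])/c["fx"],(uv[:,1]-c["cy"])/c["fy"],np.ones(len(uv))]
    R=np.array(c["R"]);C=-R.T@np.array(c["t"]);d=d@R
    return (C+d*((z-C[2])/d[:,2])[:,None])[:,:2]
def rect(c,mask,seed,z):
    n,l,s,ce=cv2.connectedComponentsWithStats(mask.astype(np.uint8),connectivity=8)
    i=1+np.argmin(np.linalg.norm(ce[1:]-seed,axis=1)+1e3*(s[1:,4]<25))
    v,u=np.nonzero(l==i);p=back(c,np.c_[u,v],z)
    (x,y),(a,b),t=cv2.minAreaRect(p.astype(np.float32))
    if a<b:a,b,t=b,a,t+90
    return np.round([x,y,a,b,(t+90)%180-90,len(u)],1), np.round(p.mean(0),1)
E
python3 - <<'E'
from h import *
S={"top":dict(ytray=(202,153),btray=(178,172),cut=(381,251),pen=(300,235),cap=(350,227),b1=(277,179),b2=(262,203),b3=(254,222)),
"side":dict(ytray=(281,305),btray=(308,312),cut=(250,157),pen=(270,190),cap=(247,177),b1=(298,215),b2=(280,219),b3=(254,224))}
for n in S:
    c=r.camera(n);im=c["image"];h=cv2.cvtColor(im,cv2.COLOR_RGB2HSV);s=S[n]
    yel=(h[...,0]>18)&(h[...,0]<36)&(h[...,1]>110)&(h[...,2]>60)
    dark=h[...,2]<60
    g=cv2.cvtColor(im,cv2.COLOR_RGB2GRAY).astype(int)
    print(n)
    print("ytray",*rect(c,yel,s["ytray"],4));print("btray",*rect(c,dark,s["btray"],4))
    print("cut",*rect(c,cv2.dilate((yel).astype(np.uint8),np.ones((3,3)))>0,s["cut"],8))
    print("cap",*rect(c,dark,s["cap"],8))
    for b in("b1","b2","b3"):print(b,*rect(c,dark,s[b],68))
    x0,y0,x1,y1=(140,80,440,280) if n=="top" else (190,110,340,360)
    k=4 if n=="side" else 2
    if n=="top":
        x0,y0,x1,y1=230,160,430,280;k=4
    else:x0,y0,x1,y1=225,125,375,245;k=5
    cv2.imwrite(f"pics/{n}1.png",cv2.resize(im[y0:y1,x0:x1,::-1],None,fx=k,fy=k,interpolation=cv2.INTER_CUBIC))
E
```

```text
top
ytray [602.2  55.3 145.5  29.   37.8 981. ] [601.8  55.1]
btray [569.2  99.6 148.5  34.5  34.8 883. ] [569.6  98.6]
cut [ 409.7 -309.9  138.9   24.1   72.4  729. ] [ 408.6 -312.7]
cap [ 456.4 -249.2   44.7   15.1  -77.5  156. ] [ 455.6 -248.6]
b1 [ 540.5 -102.8   36.6   30.4   -7.7  252. ] [ 540.2 -102.8]
b2 [493.  -75.5  30.6  26.6   0.5 211. ] [493.2 -75.8]
b3 [456.9 -59.5  34.3  27.9  10.  235. ] [457.5 -59.8]
side
ytray [ 599.5   55.   146.3   28.9   37.8 1001. ] [602.4  57.4]
btray [565.8  97.2 146.5  30.7  37.8 832. ] [568.2  99.5]
cut [ 408.7 -307.4  148.2   26.4   71.8  387. ] [ 408.8 -307.1]
cap [ 454.8 -248.3   44.3   14.1  -82.6   67. ] [ 455.1 -247.6]
b1 [476.5 -38.2  62.9  27.4  49.7 295. ] [477.4 -37.5]
b2 [511.1 -55.6  59.6  22.9  50.3 257. ] [511.8 -54.7]
b3 [557.8 -80.4  62.   26.8  53.5 299. ] [559.4 -80.3]
```

View pics/top1.png

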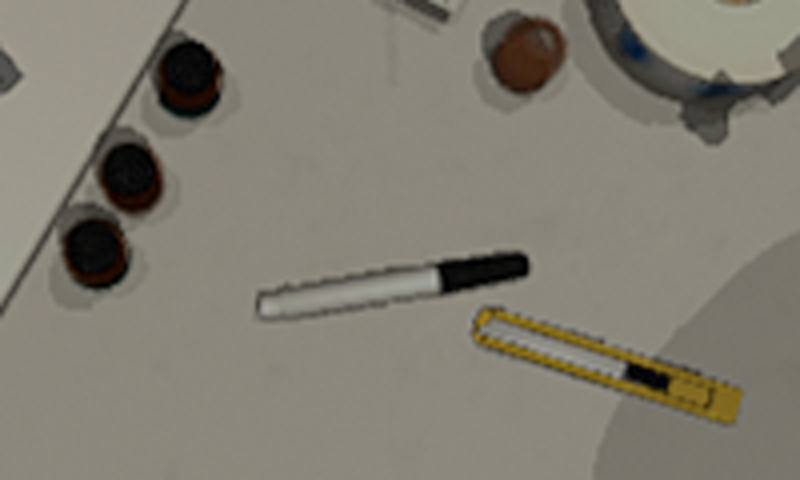

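View pics/side1.png

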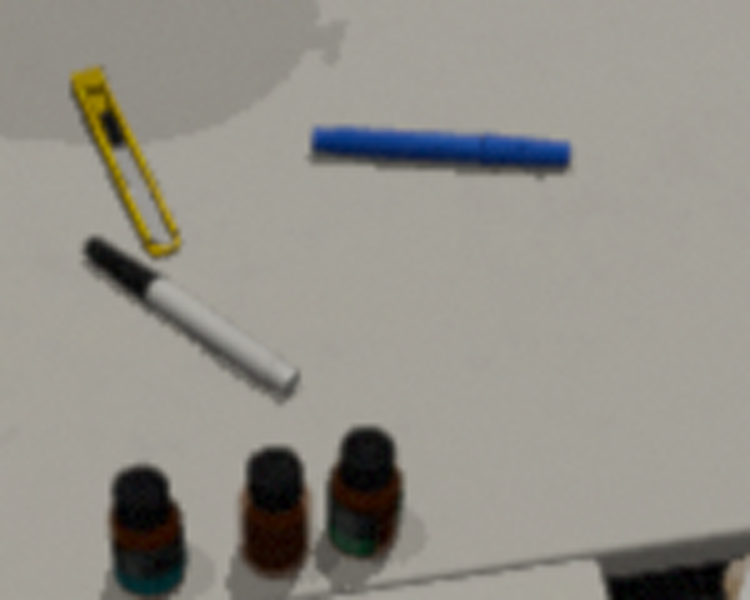

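Crops: the pen runs from its white end at (294,236) to the cap end at (362,226) in the top image, and from (284,202) to (243,174) in the side image. The cutter lies between (350,242) and (414,261), and its near end is about 3 cm from the pen's cap.

```bash
cat >> h.py <<'E'
def go(x,y,z,ydeg):
    "shift/turn in tool axes from the measured pose to a tool-down pose with tool y at ydeg (mod 180)"
    o=r.get_obs();Rc=Ro.from_rotvec(o["ee_rot"]);M=Rc.as_matrix()
    cand=[]
    for k in(0,180):
        a=np.radians(ydeg+k);Y=np.array([np.cos(a),np.sin(a),0]);Z=np.array([0,0,-1.])
        T=np.c_[np.cross(Y,Z),Y,Z];cand.append((Rc.inv()*Ro.from_matrix(T)).as_rotvec())
    w=min(cand,key=np.linalg.norm)
    print("t",round(o["t"],2),"tcp",o["tcp_pos"].round(1),"ydir",np.degrees(np.arctan2(M[1,1],M[0,1])).round(2),"open",round(o["opening"],3),"F",round(o["finger_force"],1))
    print("shift",(M.T@(np.array([x,y,z])-o["tcp_pos"])).round(1),"turn",w.round(3))
E
python3 - <<'E'
from h import *
for n,e in dict(top=[(294.3,236.3),(362,226.3)],side=[(283.6,201.6),(243,174)]).items():
    p=back(r.camera(n),e,8);d=p[1]-p[0];print(n,p.round(1),p.mean(0).round(1),np.linalg.norm(d).round(1),np.degrees(np.arctan2(d[1],d[0])).round(1))
go(445,-207,150,10)
E
```

```text
top [[ 437.  -138.5]
 [ 457.8 -272.7]] [ 447.4 -205.6] 135.9 -81.2
side [[ 434.5 -135.3]
 [ 457.6 -267.8]] [ 446.  -201.6] 134.5 -80.1
t 0.3 tcp [216.8 532.4 238.4] ydir 67.84 open 0.998 F 0.0
shift [-490.3 -598.6   88.7] turn [-1.000e-03  0.000e+00  1.009e+00]
```

```bash
python3 -m creep '-40 -48 0 0 0 0.1;-70 -85 0 0 0 0.2;-100 -122 0 0 0 0.3;-130 -158 0 0 0 0.4;-160 -195 0 0 0 0.5;-190 -232 0 0 0 0.6;-220 -268 0 0 0 0.7;-250 -305 0 0 0 0.8;-280 -342 0 0 0 0.9;-310 -378 10 0 0 1.0;-340 -415 20 0 0 1.021;-370 -451 30 0 0 1.021;-400 -488 50 0 0 1.021;-430 -525 70 0 0 1.021;-455 -555 88 0 0 1.021;-475 -580 88 0 0 1.021;-485 -592 88 0 0 1.021;-490 -598 88 0 0 1.021;-490 -598 88 0 0 1.021;-490 -598 88 0 0 1.021' 0.6; python3 - <<'E'
from h import *
go(447,-204,150,9.3)
c=r.camera("wrist");cv2.imwrite("pics/w1.png",c["image"][:,:,::-1]);print({k:np.round(v,4).tolist() for k,v in c.items() if k!="image"})
E
```

```text
t: 2.3
tcp_pos: [445.0, -204.9, 151.0]
ee_rot: [-2.032, -2.396, -0.0]
wrist_force: [-0.5, -0.0, -0.5]
opening: 0.597
finger_force: 0.0
t 2.3 tcp [ 445.  -204.9  151. ] ydir 9.4 open 0.597 F 0.0
shift [0.6 2.1 1. ] turn [ 0.    -0.     0.002]
{'fx': 325.1923, 'fy': 325.1923, 'cx': 277.814, 'cy': 203.6201, 'mount': [[-0.0007, -0.9573, -0.2893, 75.6856], [1.0, -0.0008, 0.0001, -0.4296], [-0.0003, -0.2893, 0.9573, -145.3789], [0.0, 0.0, 0.0, 1.0]]}
```

View pics/w1.png

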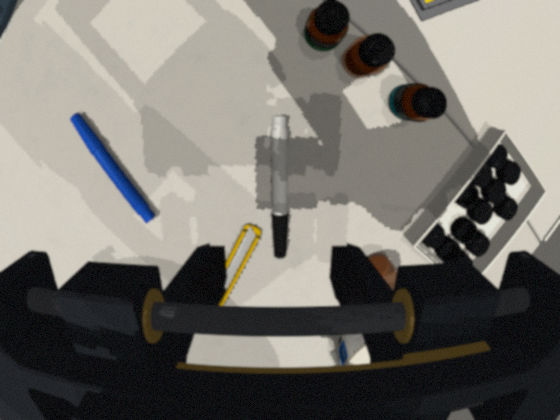

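Wrist view: the pen is between the fingers, from the white end at (281,116) to the cap end at (280,256). The cutter's near end is at about (252,229).

```bash
cat >> h.py <<'E'
def wback(c,o,uv,z):
    uv=np.atleast_2d(uv).astype(float);a=(uv-[c["cx"],c["cy"]])/c["fx"];th=np.linalg.norm(a,axis=1,keepdims=True)
    d=np.c_[a/th*np.sin(th),np.cos(th)];m=np.array(c["mount"]);M=Ro.from_rotvec(o["ee_rot"]).as_matrix()
    d=d@m[:3,:3].T@M.T;C=M@m[:3,3]+o["tcp_pos"]
    return (C+d*((z-C[2])/d[:,2])[:,None])[:,:2]
E
python3 - <<'E'
from h import *
o=r.get_obs();c=r.camera("wrist")
p=wback(c,o,[(281,116),(280,256)],8);d=p[1]-p[0];print(p.round(1),p.mean(0).round(1),np.linalg.norm(d),np.degrees(np.arctan2(d[1],d[0])))
go(447,-204,2,9.3)
E
```

```text
[[ 436.2 -136.5]
 [ 457.5 -268.8]] [ 446.8 -202.7] 133.9981431645333 -80.89342668811875
t 2.4 tcp [ 445.1 -204.8  151. ] ydir 9.43 open 0.599 F 0.0
shift [  0.5   2.  149. ] turn [0.    0.    0.002]
```

```bash
python3 -m creep '1 2 30 0 0 0;1 2 60 0 0 0;1 2 90 0 0 0;1 2 115 0 0 0;1 2 130 0 0 0;1 2 140 0 0 0;1 2 146 0 0 0;1 2 148 0 0 0;1 2 148 0 0 0;1 2 148 0 0 0' && python3 -m creep '0 0 0 0 0 0;0 0 0 0 0 0;0 0 0 0 0 0;0 0 0 0 0 0;0 0 0 0 0 0;0 0 0 0 0 0;0 0 0 0 0 0' 0.05 15
```

```text
t: 3.4
tcp_pos: [447.5, -205.2, 3.5]
ee_rot: [2.032, 2.394, 0.0]
wrist_force: [0.6, -0.2, -1.0]
opening: 0.6
finger_force: 0.0
t: 4.1
tcp_pos: [446.9, -204.8, 2.7]
ee_rot: [-2.033, -2.395, 0.0]
wrist_force: [-0.1, -0.3, 0.1]
opening: 0.172
finger_force: 15.0
```

```bash
python3 -m creep '0 0 -5 0 0 0;0 0 -15 0 0 0;0 0 -35 0 0 0;0 0 -60 0 0 0;0 0 -90 0 0 0;0 0 -120 0 0 0;0 0 -140 0 0 0;0 0 -148 0 0 0;0 0 -150 0 0 0;0 0 -150 0 0 0'; python3 - <<'E'
from h import *
o=r.get_obs();c=r.camera("wrist");cv2.imwrite("pics/w2.png",c["image"][:,:,::-1])
go(568.5,98.4,153,127.8)
E
```

```text
t: 5.1
tcp_pos: [446.6, -204.6, 152.3]
ee_rot: [-2.033, -2.394, 0.0]
wrist_force: [-0.1, 0.3, -0.2]
opening: 0.167
finger_force: 15.0
t 5.15 tcp [ 446.3 -204.4  151.7] ydir 9.33 open 0.175 F 15.0
shift [279.  169.7  -1.1] turn [-2.000e-03 -1.000e-03  1.074e+00]
```

View pics/w2.png

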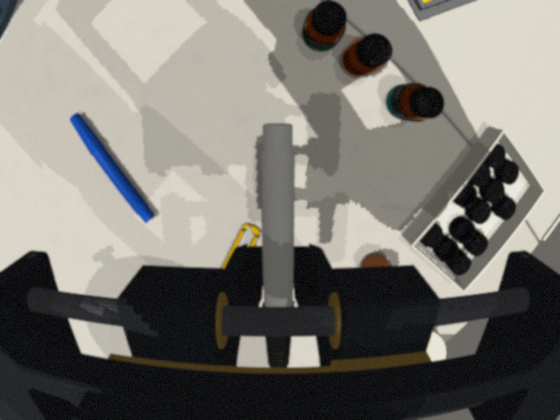

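The pen is gripped level, with its white end at (278,124).

```bash
python3 - <<'E'
from h import *
o=r.get_obs();c=r.camera("wrist");M=Ro.from_rotvec(o["ee_rot"]).as_matrix()
p=wback(c,o,[(278,124),(278,250)],o["tcp_pos"][2]+5.5)
print(((np.c_[p,[0,0]]-[*o["tcp_pos"][:2],0])@M)[:,:2])
E
python3 -m creep '5 3 0 0 0 0.02;15 9 0 0 0 0.06;30 18 0 0 0 0.12;48 29 0 0 0 0.19;68 41 0 0 0 0.27;90 55 0 0 0 0.36;112 68 0 0 0 0.45;134 81 0 0 0 0.54;156 95 0 0 0 0.63;178 108 0 0 0 0.72;200 122 0 0 0 0.8;220 134 0 0 0 0.87;238 145 0 0 0 0.94;252 153 0 0 0 1.0;264 160 0 0 0 1.04;272 165 0 0 0 1.06;277 168 0 0 0 1.074;279 169.5 0 0 0 1.074;279 169.5 0 0 0 1.074;279 169.5 0 0 0 1.074'
python3 - <<'E'
from h import *
c=r.camera("wrist");cv2.imwrite("pics/w3.png",c["image"][:,:,::-1])
go(568.5,98.4,40,127.8)
E
```

```text
[[68.86854079 -0.30440417]
 [10.48935397 -0.33588009]]
t: 7.2
tcp_pos: [568.7, 97.7, 152.4]
ee_rot: [-2.972, -1.018, 0.001]
wrist_force: [0.8, -0.6, 0.0]
opening: 0.171
finger_force: 15.0
t 7.25 tcp [568.7  97.6 152.5] ydir -52.21 open 0.166 F 15.0
shift [  0.4  -0.8 112.5] turn [-0.  0. -0.]
```

View pics/w3.png

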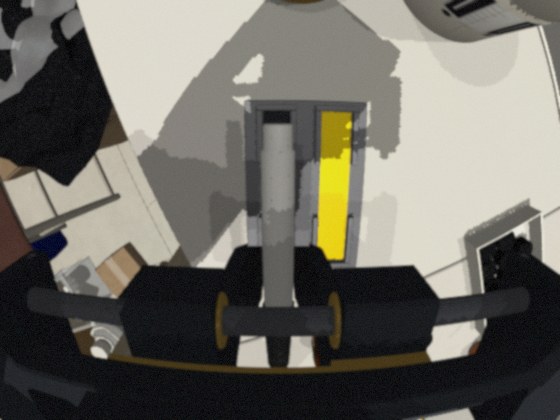

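Wrist view: the pen hangs over the black compartment. Its floor shows at (264–291,110), and the yellow liner's corners are at (321,110), (354,110), (317,262) and (346,262).

```bash
python3 - <<'E'
from h import *
o=r.get_obs();c=r.camera("wrist");M=Ro.from_rotvec(o["ee_rot"]).as_matrix()
h=cv2.cvtColor(c["image"],cv2.COLOR_RGB2HSV)
yel=(h[...,0]>18)&(h[...,0]<36)&(h[...,1]>110)&(h[...,2]>60)
n,l,s,ce=cv2.connectedComponentsWithStats(yel.astype(np.uint8));i=1+np.argmax(s[1:,4])
v,u=np.nonzero(l==i);p=wback(c,o,np.c_[u,v],4)
print("yellow",cv2.minAreaRect(p.astype(np.float32)))
q=wback(c,o,[(262.5,110),(291.5,110),(277,109.5)],4)
print("black end in tool",((np.c_[q,[0,0,0]]-[*o["tcp_pos"][:2],0])@M)[:,:2].round(1))
E
```

```text
yellow ((599.742919921875, 56.72917556762695), (147.3473663330078, 29.71738052368164), 37.82566452026367)
black end in tool [[ 73.2 -14.7]
 [ 73.2  11.1]
 [ 73.6  -1.8]]
```

```bash
python3 -m creep '-1 -1.5 8 0 0 0;-1 -1.5 25 0 0 0;-1 -1.5 50 0 0 0;-1 -1.5 75 0 0 0;-1 -1.5 98 0 0 0;-1 -1.5 115 0 0 0;-1 -1.5 127 0 0 0;-1 -1.5 135 0 0 0;-1 -1.5 140 0 0 0;-1 -1.5 143 0 0 0;-1 -1.5 145 0 0 0;-1 -1.5 145 0 0 0;-1 -1.5 145 0 0 0'
```

```text
t: 8.6
tcp_pos: [567.6, 98.6, 8.2]
ee_rot: [2.972, 1.018, 0.001]
wrist_force: [-0.2, -0.6, -0.3]
opening: 0.174
finger_force: 15.0
```

```bash
python3 -m creep '0 0 0.8 0 0 0;0 0 1 0 0 0;0 0 1 0 0 0' && python3 -m creep '0 0 0 0 0 0;0 0 0 0 0 0;0 0 0 0 0 0;0 0 0 0 0 0;0 0 0 0 0 0' 0.4 && python3 -m creep '0 0 -10 0 0 0;0 0 -30 0 0 0;0 0 -60 0 0 0;0 0 -90 0 0 0;0 0 -120 0 0 0;0 0 -140 0 0 0;0 0 -145 0 0 0;0 0 -145 0 0 0'; python3 - <<'E'
from h import *
c=r.camera("top");cv2.imwrite("pics/top3.png",c["image"][:,:,::-1])
c=r.camera("wrist");cv2.imwrite("pics/w4.png",c["image"][:,:,::-1])
go(409,-309,120,-17.7)
E
```

```text
t: 8.9
tcp_pos: [567.2, 98.5, 6.8]
ee_rot: [2.972, 1.018, 0.0]
wrist_force: [-0.5, 0.1, -0.0]
opening: 0.172
finger_force: 15.0
t: 9.4
tcp_pos: [567.2, 98.6, 6.7]
ee_rot: [2.972, 1.018, 0.0]
wrist_force: [-0.3, -0.2, -0.8]
opening: 0.398
finger_force: 0.0
t: 10.2
tcp_pos: [567.7, 98.6, 152.8]
ee_rot: [2.971, 1.018, 0.003]
wrist_force: [-0.1, 0.4, 0.2]
opening: 0.4
finger_force: 0.0
t 10.3 tcp [566.4  98.6 150.6] ydir -52.2 open 0.399 F 0.0
shift [-374.2  225.6   30.9] turn [-0.001  0.001 -0.602]
```

View pics/w4.png

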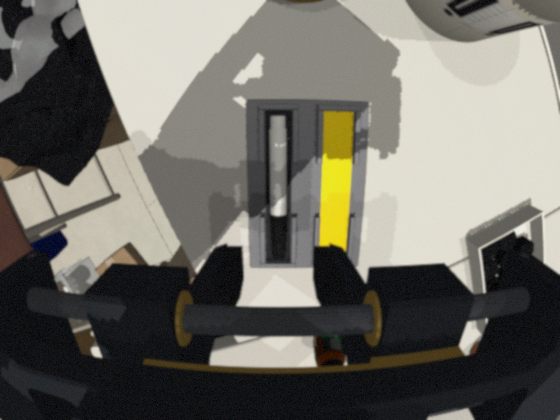

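The pen lies in the black slot, centred across at about x=278, with ends near rows 114 and 260. I'll check the lengthwise centring numerically.

```bash
python3 - <<'E'
from h import *
o=r.get_obs();c=r.camera("wrist");M=Ro.from_rotvec(o["ee_rot"]).as_matrix()
g=cv2.cvtColor(c["image"],cv2.COLOR_RGB2GRAY)
print("col",g[104:122,278],g[104:122,268],"row",g[150,258:300],g[200,258:300])
f=lambda uv,z:((np.c_[wback(c,o,uv,z),np.zeros(len(uv))]-[*o["tcp_pos"][:2],0])@M)[:,:2].round(1).tolist()
print("pen end z12",f([(278,114),(278,114)],12),"slot end z4",f([(268,110),(288,110)],4))
E
```

```text
col [ 82  83  85  79  64  46  36  29  31  37  77 119 147 153 155 155 153 154] [86 83 87 79 64 46 30 23 28 27 23 22 27 28 23 28 28 28] row [ 63  68  74  76  80  80  68  46  36  24  26  52  86 112 125 133 138 141
 145 149 149 149 150 145 143 140 139 128 110  76  44  28  24  32  46  61
  72  78  80  80  82  78] [ 54  52  53  50  54  46  50  45  29  17  17  26  53  77  93 103 115 128
 142 156 175 202 219 215 199 184 171 151 118  79  54  46  60  80 107 119
 124 120 119 120 118 114]
pen end z12 [[69.6, -1.0], [69.6, -1.0]] slot end z4 [[73.1, -9.9], [73.1, 7.8]]
```

```bash
python3 -m creep '-20 12 0 0 0 -0.05;-45 27 0 0 0 -0.1;-75 45 0 0 0 -0.15;-105 63 0 0 0 -0.2;-135 81 0 0 0 -0.25;-165 100 0 0 0 -0.3;-195 118 0 0 0 -0.35;-225 136 0 0 0 -0.4;-255 154 0 0 0 -0.45;-285 172 0 0 0 -0.5;-310 187 0 0 0 -0.55;-335 202 0 0 0 -0.6;-352 212 0 0 0 -0.602;-364 220 0 0 0 -0.602;-371 224 0 0 0 -0.602;-374 226 0 0 0 -0.602;-374 226 0 0 0 -0.602;-374 226 0 0 0 -0.602' 0.6; python3 - <<'E'
from h import *
go(409,-309,2.5,-17.7)
o=r.get_obs();c=r.camera("wrist");M=Ro.from_rotvec(o["ee_rot"]).as_matrix();im=c["image"];cv2.imwrite("pics/w5.png",im[:,:,::-1])
h=cv2.cvtColor(im,cv2.COLOR_RGB2HSV)
yel=(h[...,0]>18)&(h[...,0]<36)&(h[...,1]>110)&(h[...,2]>60);yel[240:]=0
v,u=np.nonzero(cv2.dilate(yel.astype(np.uint8),np.ones((2,2))));print(u.min(),u.max(),v.min(),v.max())
E
```

```text
t: 12.15
tcp_pos: [410.5, -308.5, 151.6]
ee_rot: [-2.536, -1.854, -0.0]
wrist_force: [0.2, 0.5, 0.1]
opening: 0.6
finger_force: 0.0
t 12.15 tcp [ 410.5 -308.5  151.6] ydir -17.66 open 0.6 F 0.0
shift [ -1.   -1.2 149.1] turn [-0.    -0.     0.001]
266 511 118 240
```

View pics/w5.png

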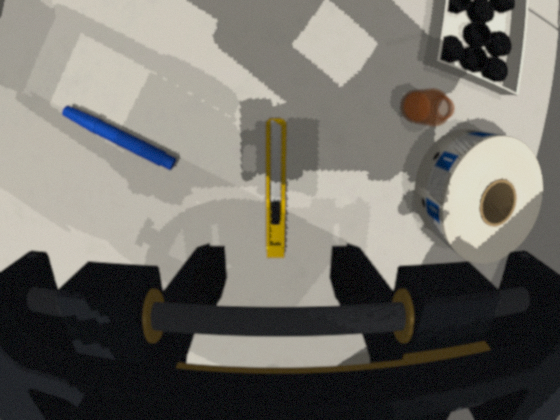

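Wrist view: the cutter is between the fingers, from (276,118) to (276,257). The white paper roll has its base near (415,215) and its top rim down to about column 420, so I'll check its clearance to the gripper body.

```bash
python3 - <<'E'
from h import *
o=r.get_obs();c=r.camera("wrist");M=Ro.from_rotvec(o["ee_rot"]).as_matrix()
f=lambda uv,z:((np.c_[wback(c,o,uv,z),np.zeros(len(uv))]-[*o["tcp_pos"][:2],0])@M)[:,:2].round(1).tolist()
p=wback(c,o,[(276.5,118),(276,257)],9);print("cutter",f([(276.5,118),(276,257),(266,180),(286,180)],9),p.mean(0))
for z in(0,60,100):print("roll left rim at z",z,f([(415,210),(430,235),(420,180),(455,235)],z))
E
```

```text
cutter [[66.8, -1.9], [-66.4, -2.7], [10.8, -11.5], [10.8, 6.6]] [ 408.3680882  -307.57363232]
roll left rim at z 0 [[-21.2, 139.3], [-49.4, 161.6], [10.3, 141.1], [-50.5, 194.1]]
roll left rim at z 60 [[-1.7, 111.0], [-24.2, 128.8], [23.4, 112.5], [-25.0, 154.8]]
roll left rim at z 100 [[11.3, 92.2], [-7.4, 107.0], [32.2, 93.4], [-8.1, 128.6]]
```

```bash
python3 -m creep '0 -2 30 0 0 0;0 -2 60 0 0 0;0 -2 90 0 0 0;0 -2 115 0 0 0;0 -2 130 0 0 0;0 -2 140 0 0 0;0 -2 146 0 0 0;0 -2 149 0 0 0;0 -2 149 0 0 0;0 -2 149 0 0 0' && python3 -m creep '0 0 0 0 0 0;0 0 0 0 0 0;0 0 0 0 0 0;0 0 0 0 0 0;0 0 0 0 0 0;0 0 0 0 0 0;0 0 0 0 0 0' 0.05 25 && python3 -m creep '0 0 -3 0 0 0;0 0 -10 0 0 0;0 0 -25 0 0 0;0 0 -45 0 0 0;0 0 -70 0 0 0;0 0 -95 0 0 0;0 0 -118 0 0 0;0 0 -135 0 0 0;0 0 -145 0 0 0;0 0 -150 0 0 0;0 0 -150 0 0 0;0 0 -150 0 0 0'
python3 - <<'E'
from h import *
go(601.3,56,152,127.8)
o=r.get_obs();c=r.camera("wrist");M=Ro.from_rotvec(o["ee_rot"]).as_matrix();cv2.imwrite("pics/w6.png",c["image"][:,:,::-1])
h=cv2.cvtColor(c["image"],cv2.COLOR_RGB2HSV)
yel=(h[...,0]>18)&(h[...,0]<36)&(h[...,1]>110)&(h[...,2]>60);yel[245:]=0
n,l,s,ce=cv2.connectedComponentsWithStats(cv2.dilate(yel.astype(np.uint8),np.ones((3,3))));i=1+np.argmax(s[1:,4]);print(s[i])
f=lambda uv,z:((np.c_[wback(c,o,uv,z),np.zeros(len(uv))]-[*o["tcp_pos"][:2],0])@M)[:,:2].round(1).tolist()
x,y,w,hh,_=s[i];print(f([(x+1,y+1),(x+w-2,y+1),(x+1,200),(x+w-2,200)],o["tcp_pos"][2]+7))
E
```

```text
t: 13.25
tcp_pos: [408.7, -309.1, 3.4]
ee_rot: [2.536, 1.853, 0.0]
wrist_force: [0.8, 0.4, -0.1]
opening: 0.6
finger_force: 0.0
t: 13.95
tcp_pos: [408.3, -308.7, 2.8]
ee_rot: [2.537, 1.853, -0.0]
wrist_force: [-0.4, 0.9, 1.8]
opening: 0.2
finger_force: 25.0
t: 15.15
tcp_pos: [407.9, -308.2, 151.9]
ee_rot: [-2.536, -1.852, 0.0]
wrist_force: [-0.5, -0.2, -1.7]
opening: 0.207
finger_force: 25.0
t 15.15 tcp [ 407.9 -308.2  151.9] ydir -17.71 open 0.207 F 25.0
shift [4.057e+02 7.350e+01 1.000e-01] turn [-0.001 -0.     0.602]
[ 257  125   44  121 2974]
[[67.9, -9.1], [67.9, 8.3], [35.3, -9.5], [35.3, 8.7]]
```

View pics/w6.png

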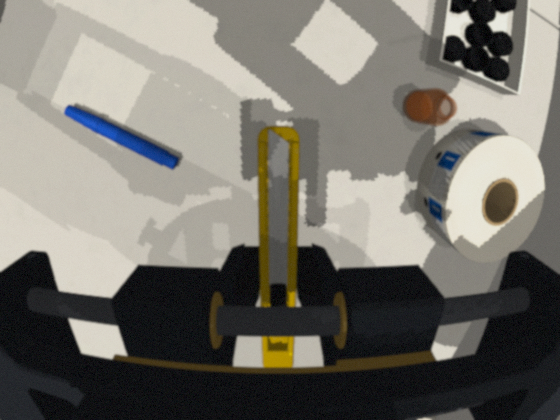

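The cutter is held level and centred, with its far end at (279,126). Next is the carry to the tray at this height.

```bash
python3 -m creep '5 1 0 0 0 0.01;15 3 0 0 0 0.03;30 5 0 0 0 0.05;50 9 0 0 0 0.08;75 14 0 0 0 0.12;102 18 0 0 0 0.16;130 23 0 0 0 0.2;158 28 0 0 0 0.24;186 34 0 0 0 0.28;214 39 0 0 0 0.32;242 44 0 0 0 0.36;270 49 0 0 0 0.4;298 54 0 0 0 0.44;324 59 0 0 0 0.48;348 63 0 0 0 0.52;368 67 0 0 0 0.55;384 70 0 0 0 0.575;395 72 0 0 0 0.595;402 73 0 0 0 0.602;405 73.5 0 0 0 0.602' && python3 -m creep '0 0 0 0 0 0;0 0 0 0 0 0;0 0 0 0 0 0'
python3 - <<'E'
from h import *
go(600.3,55.9,26,127.8)
o=r.get_obs();c=r.camera("wrist");M=Ro.from_rotvec(o["ee_rot"]).as_matrix();im=c["image"]
g=cv2.cvtColor(im,cv2.COLOR_RGB2GRAY);h=cv2.cvtColor(im,cv2.COLOR_RGB2HSV)
yel=((h[...,0]>18)&(h[...,0]<36)&(h[...,1]>110)&(h[...,2]>50)).astype(int)
for v in(112,116,120,160,200,230):
    print(v,"yel",np.flatnonzero(yel[v,200:360])[[0,-1]]+200 if yel[v,200:360].any() else None, g[v,200:330:2])
print("col",g[100:135,279])
f=lambda uv,z:((np.c_[wback(c,o,uv,z),np.zeros(len(uv))]-[*o["tcp_pos"][:2],0])@M)[:,:2].round(1).tolist()
print("expected slot corners px?",f([(262,112),(296,112),(262,116),(296,116)],4))
E
```

```text
t: 17.2
tcp_pos: [601.3, 55.6, 152.0]
ee_rot: [-2.971, -1.019, 0.002]
wrist_force: [-1.0, 0.6, -0.3]
opening: 0.199
finger_force: 25.0
t: 17.5
tcp_pos: [601.3, 54.3, 152.7]
ee_rot: [2.972, 1.017, -0.0]
wrist_force: [-0.0, -0.3, -1.3]
opening: 0.207
finger_force: 25.0
t 17.5 tcp [601.3  54.3 152.7] ydir -52.23 open 0.207 F 25.0
shift [  0.2  -1.9 126.7] turn [ 0.  0. -0.]
112 yel [260 291] [ 69  54  43  27  33  32  27  24  29  31  28  29  28  31  46  81  82  72
  75  88  92 126 147 149 141  99  80  75  87  84 101 136 139 141 138 142
 142 138 138 140 140 142 138 141 138 133  92  86  88  84  91  91  92  91
 108 139 143 144 143 145 144 142 143 143 142]
116 yel [260 291] [ 79  51  36  40  63  74  83  87  86  85  78  42  25  25  39  81  87  71
  76  84  87  89  88 106 133 106  86  80  87  83 104 139 144 143 138 143
 143 142 143 144 144 138 144 145 143 127  85  87  86  82  88  93  91  90
 117 142 141 141 142 144 142 144 142 142 144]
120 yel [260 291] [ 79  53  36  67 132 151 161 163 155 144 115  51  22  24  40  77  85  66
  70  84  82  85  87  86  86  89  80  72  88  85 105 140 142 143 140 
[... 503 characters left out ...]
62  62  62  59  58  63  63  65  75 113 108 115 118 111  99 121 131
 131 130 134 137 133 134 133 133 118  91 111 121 118  87  64 106 118 129
 193 216 217 217 216 215 217 215 218 216 217]
230 yel [259 296] [ 60  59  61  56  47  50  30  23  27  22  26  23  19  19  24  44  74 121
 122  78 104 130 132 132 134 142 145 138 120 109  90  90  91  77  86 100
 105 101 102 104 104 104 103 100  95  89  91  93  90 112 129 129 128 186
 215 218 218 217 218 217 218 218 219 218 218]
col [ 88  85  88  83  82  92  92  89  85  89 111 133 138 141 143 141 141 138
 141 143 141 141 143 138 138 126 111 115 118 120 123 120 120 118 124]
expected slot corners px? [[71.5, -15.2], [71.5, 15.2], [67.8, -15.2], [67.8, 15.2]]
```

```bash
python3 -m creep '0 -2 5 0 0 0;0 -2 15 0 0 0;0 -2 32 0 0 0;0 -2 52 0 0 0;0 -2 72 0 0 0;0 -2 90 0 0 0;0 -2 104 0 0 0;0 -2 114 0 0 0;0 -2 120 0 0 0;0 -2 124 0 0 0;0 -2 126 0 0 0;0 -2 127 0 0 0;0 -2 127 0 0 0;0 -2 127 0 0 0;0 -2 127 0 0 0'
python3 - <<'E'
from h import *
go(600.3,55.9,25.3,127.8)
o=r.get_obs();c=r.camera("wrist");M=Ro.from_rotvec(o["ee_rot"]).as_matrix();im=c["image"]
h=cv2.cvtColor(im,cv2.COLOR_RGB2HSV);g=cv2.cvtColor(im,cv2.COLOR_RGB2GRAY)
print(g[190,255:305],h[190,255:305,0]);print(g[95:135,279],h[95:135,279,0],h[95:135,279,1])
S=dict(top=((409,-309),[(277,179),(262,203),(254,222)]))
c=r.camera("top")
d=cv2.cvtColor(c["image"],cv2.COLOR_RGB2HSV)[...,2]<60
for b in S["top"][1]:print(*rect(c,d,b,68))
E
```

```text
t: 19.05
tcp_pos: [600.5, 56.4, 26.1]
ee_rot: [2.972, 1.018, 0.001]
wrist_force: [0.0, -0.3, 0.4]
opening: 0.203
finger_force: 25.0
t 19.05 tcp [600.5  56.4  26.1] ydir -52.19 open 0.203 F 25.0
shift [-0.5  0.3  0.8] turn [ 0. -0.  0.]
[113 109 109 106 115 120 121 126 128 121 115 109 118 128 137 142 143 145
 143 146 147 150 148 146 147 150 145 145 144 145 145 148 140 127 110 100
 110 116 126 131 129 126 119 114 115 131 140 143 139 121] [26 26 25 25 25 24 24 24 24 24 24 24 22 22 25 26 25 19 15 19 21 25 30 35
 20 20 24 18 19 30 19 20 19 21 23 24 24 24 24 24 24 24 24 24 25 25 25 25
 26 25]
[ 89  91  96  98  94  94  84  86  90 101  98  98  97  95  94  85  80  95
 120 142 151 153 154 153 155 154 153 154 148 146 131 115 121 128 127 131
 133 131 130 135] [120 165 126  30 130 105 135   0 150 120 150  90 105   0 135  30  24  23
  25  25  25  25  25  25  25  26  26  26  26  26  25  25  24  24  25  24
  24  24  25  24] [  6   6  13   3   8   5   6   0   3   5   3   3   5   0   5   3  46 130
 200 214 226 224 228 231 227 227 236 230 242 225 233 255 247 238 255 244
 245 250 255 211]
[ 5.412e+02 -1.026e+02  3.480e+01  2.860e+01  3.000e-01  2.390e+02] [ 540.3 -103. ]
[493.  -75.5  30.6  26.5   0.5 202. ] [493.2 -75.8]
[458.8 -59.1  36.3  27.8   8.7 234. ] [457.8 -59.9]
```

```bash
python3 -m creep '0 0 0 0 0 0;0 0 0 0 0 0;0 0 0 0 0 0;0 0 0 0 0 0'; python3 - <<'E'
from h import *
o=r.get_obs();c=r.camera("wrist");M=Ro.from_rotvec(o["ee_rot"]).as_matrix();h=cv2.cvtColor(c["image"],cv2.COLOR_RGB2HSV)
f=lambda uv,z:((np.c_[wback(c,o,uv,z),np.zeros(len(uv))]-[*o["tcp_pos"][:2],0])@M)[:,:2].round(1).tolist()
u=np.flatnonzero((h[118,240:320,1]>110)&(h[118,240:320,0]<36))+240
print(u.min(),u.max(),"slot:",f([(u.min(),118),(u.max(),118),(279,112.5)],4),"cutter end:",f([(279,125.5)],o["tcp_pos"][2]+7))
print(r.hand_in())
E
```

```text
t: 19.55
tcp_pos: [600.2, 56.4, 25.7]
ee_rot: [-2.972, -1.018, 0.0]
wrist_force: [0.5, 0.2, -1.0]
opening: 0.2
finger_force: 25.0
251 306 slot: [[70.0, -14.6], [70.0, 13.5], [72.7, -0.3]] cutter end: [[67.6, -0.4]]
the job is handed in; nothing more can be done
None
```

I handed the job in at about 19.6 s of the 69 s allowed, but no verdict came back. By my measurements the pen lies released in the black-lined slot, the cutter is held level about 1 cm above the yellow-lined slot and centred to within about 1 mm, and the bottles have not moved.

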